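# Pulse the countertop grinder

## Robot

A 6-joint arm with a two-finger parallel gripper is mounted at the origin on the work surface. World frame = base frame: x ahead of the robot, y to its left, z up, the work surface at z = 0. Lengths are in m, angles in rad, forces in N, time in s.
With the tool pointing down it reaches from about 0.375 to 0.9 m from the base axis. Payload 3.1 kg.
Tool frame: the origin (TCP) lies at the very end of the fingers, on their centre line; the grasp point (between the pads) lies 19 mm behind it; z points along the fingers, y is the line along which they close (so a half turn about z gives the same grasp; the last joint's range is limited). The gripper opens to 85 mm and grips with 20 to 120 N. Pads are 22 mm wide; open, the fingers measure 114 mm over their backs; the gripper's body (76 mm by 85 mm) begins 54 mm behind the grasp point. The pads swing forward as they close: fully open they stand 13 mm farther back than shut.
Start: joints at [-1.504, 0.527, 1.433, -0, 1.181, -0.178], TCP at [0.152, -0.606, 0.195] pointing down, gripper open.
Joint ranges: [-3.08, 3.08], [-0.75, 2.2], [0.22, 2.44], [-1.43, 4.57], [0, 2.65], [-2.85, 2.85]. Speed limits (rad/s): [2.79, 2.79, 3.14, 3.14, 3.14, 3.14].

## Interface

Orientations are given as a rotation vector (axis times angle).
In Python, from rig import r gives the robot as it stands.
- The arm moves only by the tool move_arm, never from a script. Its argument "steps" is a list of rows, each an object of numbers: "x", "y", "z": the shift along the tool's x, y, z normalised to -1 to 1, where 1 is 0.25 m; "yaw": the turn about the tool's z normalised to -1 to 1, where 1 is 2 pi rad. In form: [{"x": .., "y": .., "z": .., "yaw": ..}, ...]. A call has exactly 8 rows; each row is the pose to reach, as a shift and turn from the pose commanded when the call began, along the tool's axes at that moment, turning the shorter way round; what a row does not reach only later rows make up. A row lasts 1/10 s, in which the tool goes at most 50 mm and 8.59 degrees, less where a joint would pass 70% of its speed; a pose out of reach is approached as far as the arm can. A call with a number of a shift or a turn outside -1 to 1 is refused whole. A call with a gripper value outside its range is refused whole. "fingers" is the closure, from 0 (fully open) to 1 (shut), set as the call begins (left out, the last holds). The fingers move at their own pace and stop on an object; "squeeze" is the grip in N (left out, the last holds). Time passes only in rows, so rows that repeat a pose let the fingers close, or fill a call up. It gives the time, the measured TCP pose, the force, the opening and the grip force at its end, in the units of the state.
- r.sense(): the state, without advancing time (a new reading comes with each control period).
- r.read_camera(name): name is "scene" or "top"; returns a dict with "img" (420x560x3 uint8, red, green, blue), "camera_matrix" (3x3 intrinsics, pixels), "k1" (the pictures are not rectified: a ray, as slopes to the right and down, at radius r is drawn at 1 + k1 r^2 times it, then the intrinsics apply), "pose" (4x4, takes a point from camera to world coordinates). Camera axes: x right, y down, z forward; pixel columns grow to the right and rows downward; lengths in m; the calibration is good to about 2 mm. A picture is of the moment at which its call begins. There is no depth.
- r.sign_off(): hands the job in; it is judged then, once.
The state is a dict: "clock": time; "joint_positions": joint angles; "joint_vel": joint speeds; "effort": joint torques, N m; "eef_pos": TCP position; "ee_rot": TCP orientation; "force": force on the tool from outside, world axes, zero at the start; "wrist_torque": the same for the moment, N m; "width": finger opening in m; "gripper_force": force on a finger pad.
Only numpy, scipy, OpenCV 4.12 (cv2) and the standard library are available. Lean on these libraries where they do the work, as an engineer would, in place of code of your own. Each camera call takes 0.05 s, during which the arm holds its last target. There are 200 camera calls.

## Task

Swing the counter lamp's arm aside, well clear of the grinder, then take the grey bayonet lid with the straight black grip bar, lower it into the grinder's mouth with its two lugs going down through the two gaps, and twist it clockwise (seen from above) against the spring to the pulse position, half-way to the lock, where the grip bar points at the small round dots on the rim. Do not let it turn on to the lock, and finish while still gripping the lid and holding it there: do not let go, since it springs back. Leave everything else on the counter where it stands.

Things in the scene. Friction and masses are not known exactly. Their poses are not given: they have to be found in the camera images.
- grinder: low steel grinder base, fixed to the counter: round housing 136 across, 70 high, with a mouth ring 126 across on it, flat top 98 above the counter. Mouth 82 across inside an inward lip 6 thick; two opposite gaps in the lip, each 20 wide, on the grinder's own +x and -x, reach out to 96 across. Origin: on the axis at counter height; z up
- pulse_mark (a point): one of the two black round dots (5 across, opposite each other, 58 from the axis) on top of the grinder's ring, 0.79 rad (45 degrees) clockwise from the gaps: the pulse position. Short black radial bars 1.49 rad clockwise from the gaps mark the lock. This point: the dot on the side of the +x gap, 98 above the counter
- collar (a joint): black inner collar turned by the lid's lugs (18 wide slots, 10 wide lugs: it lags the lid by 0.09 rad). 0 = slots under the gaps (start), grows clockwise from above; 0.70 = pulse position, half-way; 1.4 = end stop, locked (no detent is felt before it; past about 1.1 counts as going to the lock). A spring drives it back to 0: 0.03 N m at 0, 0.08 at 0.70, 0.13 at 1.4
- lid: loose bayonet lid, standing on its plug: grey plastic disc 104 across (16 to 22 above the underside), grey plug below it 75 across, 16 deep. Its two lugs are at the plug's foot on the lid's own +x and -x (under the grip bar's ends), 10 wide, 6 high, reaching 45.5 from the axis. Both sides alike: a half turn makes no difference. Origin: centre of the plug's underside; z up. 70 to 140 g
- lid_bar (a point): middle of the lid's straight black grip bar, 38 above the lid's underside: the bar is 66 long (lid's own x), 20 wide (y), 32 high (22 to 54 above the underside); a thin black line continues it to the disc's edge. Seated, the disc rests on the grinder's ring and the lid's underside is 82 above the counter, with play of 2.5 sideways and 0.09 rad in yaw
- lamp_arm (a joint): the lamp's arm, turning about its post: at 0 it points along the lamp's own -x (roughly towards the robot, over the grinder); grows as it swings to the robot's left (+y, clockwise from above), up to 1.5; -0.2 to 0.2 at the start; friction 0.12 N m, stays where it is left. Well clear from about 0.8 on
- lamp_grip (a point): on the lamp head: upright black finger stub 18 across on the arm's end, 240 from the hinge axis, from 218 (top of the arm) to 252 above the counter; this point is on its axis, 235 above the counter. The round head below is 84 across, 182 to 206 above the counter; the arm is a 14 thick steel bar, centre 211 above the counter
- lamp_hinge (a point): the lamp's hinge axis on top of its post, 211 above the counter (hub 28 across, up to 224 high); the lamp's round foot, 110 across, is fixed to the counter
- plain_lid: bystander: a steel jar lid, a disc 100 across and 14 thick with a round black knob 28 across on top, 38 high in all; it does not fit the grinder. Origin: centre of the underside
- mug: bystander: white mug, 76 across, 90 high. Origin: centre of the underside
- jar_a: bystander: spice jar, 44 across, 85 high. Origin: centre of the underside
- jar_b: bystander: spice jar, 44 across, 85 high. Origin: centre of the underside
- can: bystander: food can, 66 across, 100 high. Origin: centre of the underside
- bowl: bystander: white bowl, 120 across, 50 high. Origin: centre of the underside
Mind the look-alikes: they are no part of the job. What is shaped like the lid but pink or yellow is not meant.

How it is judged:
By the outcome, as a careful person would: the job done as asked, in the order asked, and still so for the second after the job is handed in, while the arm keeps its last pose, push and grip.
It also fails if it takes over 67 s, if anything falls off the work surface, if the arm or the gripper's body presses on something with over 40 N, if the wrist force passes 120 N, or if a joint passes its speed limit or range.

## Working session

There is one attempt and no reset: what is moved stays moved. The work goes in short steps, Python scripts to look and compute and a tool call to move; the robot and the scene stay as the last step left them, time stands still between calls to the robot, and variables do not carry over. Pictures are saved under pics/ and viewed, at most 10 in all, crops included, and the job is handed in when it is done.

Besides the shell and the picture viewer there is one more tool, called after "Emit:" by a JSON object that holds its "fn" and its "kwargs". move_arm: Moves the arm, as the interface text tells. Its arguments: {"type":"object","properties":{"steps":{"type":"array","items":{"type":"object","properties":{"x":{"type":"number"},"y":{"type":"number"},"z":{"type":"number"},"yaw":{"type":"number"}}}},"fingers":{"type":"number"},"squeeze":{"type":"number"}},"required":["steps"]}

```bash
ls; mkdir -p pics
python3 - <<'E'
from rig import r
import cv2
s=r.sense();print(s)
for n in("scene","top"):
    d=r.read_camera(n);cv2.imwrite(f"pics/{n}0.png",d["img"][:,:,::-1]);print(n,d["camera_matrix"],d["k1"],d["pose"])
E
```

```text
pics
{'clock': 0.0, 'joint_positions': array([-1.50351683e+00,  5.28464661e-01,  1.43392491e+00, -4.88369886e-05,
        1.18139499e+00, -1.78509013e-01]), 'joint_vel': array([-0.00080044, -0.00058404,  0.00185008,  0.00066065,  0.00076363,
       -0.00191575]), 'effort': array([-1.94138542e-03, -4.42357349e+01, -1.78025419e+01, -2.78303114e-04,
        8.54203856e-03,  5.17500879e-06]), 'eef_pos': array([ 0.15202878, -0.60539406,  0.19362744]), 'ee_rot': array([-3.11572067e+00, -3.84872957e-01, -1.20473413e-04]), 'force': array([ 0.27747922,  0.04353762, -0.18384003]), 'wrist_torque': array([-0.01472393, -0.02141012, -0.02895128]), 'gripper_force': 0.0, 'width': 0.08546206713849942}
scene [[475.60429707   0.         280.96139999]
 [  0.         475.60429707 210.9287007 ]
 [  0.           0.           1.        ]] -0.17036915344946418 [[-0.58497505  0.4175463  -0.69531236  1.42201855]
 [ 0.81065454  0.32782191 -0.48515153  0.56400003]
 [ 0.0253654  -0.84745966 -0.53025344  0.77860837]
 [ 0.          0.          0.          1.        ]]
top [[381.94691267   0.         283.47326891]
 [  0.         381.94691267 213.31881468]
 [  0.           0.           1.        ]] 0.02699405277876537 [[ 1.80982466e-02 -9.77525202e-01  2.10040311e-01  4.03383954e-01]
 [-9.99834961e-01 -1.73619208e-02  5.34918521e-03  4.71284846e-04]
 [-1.58226012e-03 -2.10102457e-01 -9.77678093e-01  1.14307196e+00]
 [ 0.00000000e+00  0.00000000e+00  0.00000000e+00  1.00000000e+00]]
```

View pics/scene0.png

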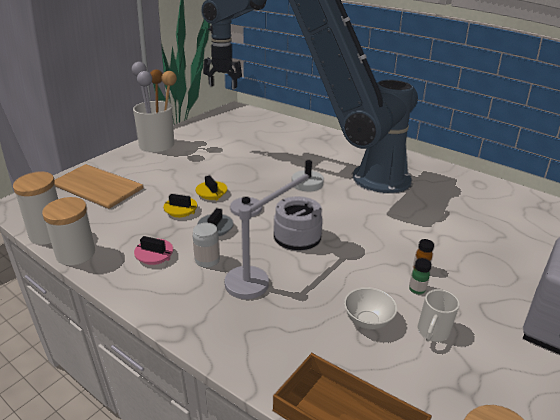

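View pics/top0.png

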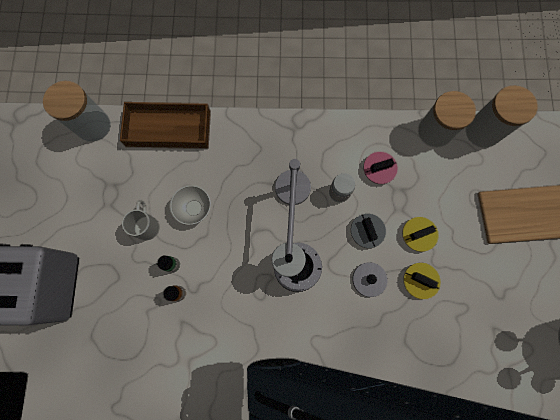

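The top view shows the lamp hinge near (294,164), lamp head (289,260), grinder (299,267), and a grey lid with a bar at (368,231). The steel jar lid with its round knob is at (370,280), and there are yellow lids at (421,235) and (422,281) and a pink one at (380,168). The one meant is (368,231), because it is grey with a straight bar. Next I'll enlarge it to confirm.

```bash
cat > h.py <<'E'
import numpy as np, cv2
from rig import r
def cam(n):
    d=r.read_camera(n); d["D"]=np.array([d["k1"],0,0,0,0.]); return d
def ray(d,uv):
    p=cv2.undistortPoints(np.array([[uv]],float),d["camera_matrix"],d["D"]).ravel()
    R=d["pose"]; v=R[:3,:3]@np.r_[p,1]; return R[:3,3],v/np.linalg.norm(v)
def onz(d,uv,z):
    o,v=ray(d,uv); return o+v*(z-o[2])/v[2]
def tri(a,ua,b,ub):
    o1,v1=ray(a,ua);o2,v2=ray(b,ub)
    s=np.linalg.lstsq(np.c_[v1,-v2],o2-o1,rcond=None)[0]
    p,q=o1+v1*s[0],o2+v2*s[1]; return (p+q)/2,np.linalg.norm(p-q)
def proj(d,P):
    M=np.linalg.inv(d["pose"]); rv=cv2.Rodrigues(M[:3,:3])[0]
    return cv2.projectPoints(np.atleast_2d(np.array(P,float)),rv,M[:3,3],d["camera_matrix"],d["D"])[0][:,0]
def crop(d,x,y,w,h,k): return cv2.resize(d["img"][y:y+h,x:x+w,::-1],None,fx=k,fy=k,interpolation=cv2.INTER_CUBIC)
E
python3 - <<'E'
from h import *
t=cam("top");s=cam("scene")
a=crop(t,260,145,140,160,4)   # 560x640
a=crop(t,262,150,130,150,4)
b=crop(s,185,150,150,150,4)
c=np.hstack([cv2.resize(a,(400,462)),cv2.resize(b,(400,400),interpolation=cv2.INTER_AREA) if 0 else cv2.copyMakeBorder(cv2.resize(b,(400,400)),0,62,0,0,cv2.BORDER_CONSTANT)])
cv2.imwrite("pics/c1.png",c)
# black bar masks
for n,d,(x,y,w,h) in (("top",t,(345,208,48,48)),("scene",s,(195,200,40,40)),("tophub",t,(280,150,25,130)),("scenehub",s,(225,150,100,70))):
    m=(d["img"][y:y+h,x:x+w].max(2)<45).astype(np.uint8)
    nn,l,st,ce=cv2.connectedComponentsWithStats(m)
    for i in range(1,nn):
        if st[i,4]>12: print(n,ce[i]+[x,y],st[i]+[x,y,0,0,0])
E
```

```text
top [366.48780488 230.16531165] [355 215  23  32 369]
scene [215.40384615 216.78205128] [208 209  14  17 156]
tophub [290.88888889 171.66666667] [289 166   5  14  18]
tophub [285.23076923 202.30769231] [280 199  10   7  13]
tophub [288.2        257.70909091] [285 254   8   9  55]
tophub [299.09278351 275.35051546] [289 266  16  14  97]
scenehub [308.25       167.40909091] [305 160   7  18  88]
scenehub [245.60869565 200.10869565] [242 197   8   7  46]
scenehub [297.90555556 209.26111111] [285 204  28  12 180]
```

View pics/c1.png

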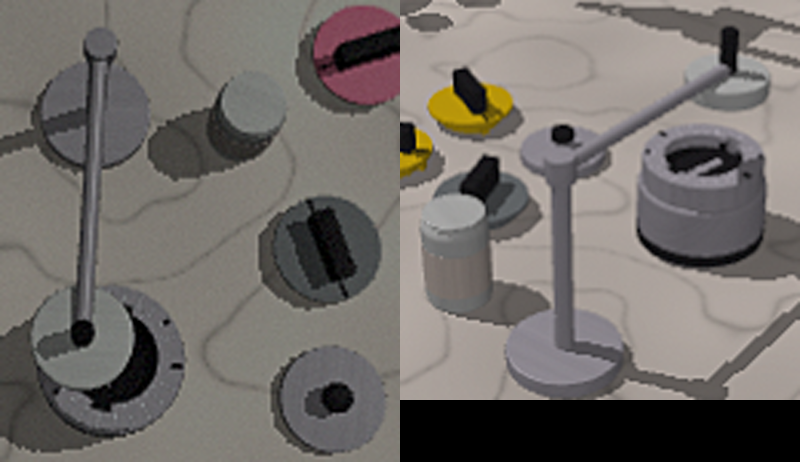

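The crop confirms that the lid at top (368,231) is grey with a black bar, and its line ends are at (363.1,216.0) and (374.4,246.5). The lamp stub is at (288.7,257.9) and the hub at (294.5,164.6). The grinder is partly hidden by the lamp head.

Run:
```python
from h import *
np.set_printoptions(precision=4,suppress=True)
t=cam("top");s=cam("scene")
print("stub",tri(t,(288.4,257.8),s,(308.2,168.5)), onz(t,(288.4,257.8),.235),onz(s,(308.2,168.5),.235))
print("hub",tri(t,(294.5,164.6),s,(245,210)),onz(t,(294.5,164.6),.218))
a,b=onz(t,(363.1,216.0),.022),onz(t,(374.4,246.5),.022)
print("lid line",a,b,(a+b)/2,np.linalg.norm(a-b),np.arctan2(*(a-b)[1::-1]))
print("disc c",onz(t,(368.3,230.9),.022))
print("bar tri",tri(t,(370,229),s,(217,215)))
print("plain",onz(t,(370,280),.014),"can",onz(t,(343,187),.09))
P=np.array([onz(t,(262+u/3.077,150+v/3.077),.098)[:2] for u,v in((185,360),(158,416),(110,434),(60,415),(147,297))])
A=np.c_[2*P,np.ones(len(P))];c=np.linalg.lstsq(A,(P**2).sum(1),rcond=None)[0]
print("grinder",c[:2],np.sqrt(c[2]+c[0]**2+c[1]**2))
R=cv2.Rodrigues(r.sense()["ee_rot"])[0];print(R)
```

```text
stub (array([ 0.4907, -0.0068,  0.2275]), np.float64(0.003407610487080963)) [ 0.4908 -0.0082  0.235 ] [0.5027 0.0025 0.235 ]
hub (array([ 0.7297, -0.0191,  0.2148]), np.float64(0.003033203586115803)) [ 0.7295 -0.0202  0.218 ]
lid line [ 0.6403 -0.2318  0.022 ] [ 0.5492 -0.2626  0.022 ] [ 0.5947 -0.2472  0.022 ] 0.09612309741040213 0.32551177289245775
disc c [ 0.5953 -0.2461  0.022 ]
bar tri (array([ 0.5941, -0.2416,  0.0468]), np.float64(0.009408291521906701))
plain [ 0.4522 -0.2484  0.014 ] can [ 0.7096 -0.1626  0.09  ]
grinder [ 0.4803 -0.0354] 0.06495118438946289
[[ 0.9699  0.2433 -0.    ]
 [ 0.2433 -0.9699  0.0007]
 [ 0.0001 -0.0007 -1.    ]]
```

Emit:
{"fn": "move_arm", "kwargs": {"steps": [{"x":0.948,"y":-0.996,"z":-0.46},{"x":0.948,"y":-0.996,"z":-0.46},{"x":0.948,"y":-0.996,"z":-0.46},{"x":0.948,"y":-0.996,"z":-0.46},{"x":0.948,"y":-0.996,"z":-0.46},{"x":0.948,"y":-0.996,"z":-0.46},{"x":0.948,"y":-0.996,"z":-0.46},{"x":0.948,"y":-0.996,"z":-0.46}]}}

```text
$.steps[0]: bad value
```

Emit:
{"fn": "move_arm", "kwargs": {"steps": [{"x":0.948,"y":-0.996},{"x":0.948,"y":-0.996},{"x":0.948,"y":-0.996},{"x":0.948,"y":-0.996},{"x":0.948,"y":-0.996},{"x":0.948,"y":-0.996},{"x":0.948,"y":-0.996},{"x":0.948,"y":-0.996}]}}

```text
$.steps[0]: bad value
```

Emit:
{"fn": "move_arm", "kwargs": {"steps": [{"x":0.948,"y":-0.996,"z":-0.46,"yaw":0},{"x":0.948,"y":-0.996,"z":-0.46,"yaw":0},{"x":0.948,"y":-0.996,"z":-0.46,"yaw":0},{"x":0.948,"y":-0.996,"z":-0.46,"yaw":0},{"x":0.948,"y":-0.996,"z":-0.46,"yaw":0},{"x":0.948,"y":-0.996,"z":-0.46,"yaw":0},{"x":0.948,"y":-0.996,"z":-0.46,"yaw":0},{"x":0.948,"y":-0.996,"z":-0.46,"yaw":0}]}}

```text
clock: 1.1
eef_pos: [0.323, -0.3035, 0.3114]
ee_rot: [3.116, 0.392, 0.003]
force: [0.6, -0.3, -0.6]
width: 0.0852
gripper_force: 0.0
```

Emit:
{"fn": "move_arm", "kwargs": {"steps": [{"x":0.939,"y":-0.983,"z":0,"yaw":0},{"x":0.939,"y":-0.983,"z":0,"yaw":0},{"x":0.939,"y":-0.983,"z":0,"yaw":0},{"x":0.939,"y":-0.983,"z":0,"yaw":0},{"x":0.939,"y":-0.983,"z":0,"yaw":0},{"x":0.939,"y":-0.983,"z":0,"yaw":0},{"x":0.939,"y":-0.983,"z":0,"yaw":0},{"x":0.939,"y":-0.983,"z":0,"yaw":0}]}}

```text
clock: 1.9
eef_pos: [0.4912, -0.0081, 0.3093]
ee_rot: [-3.116, -0.394, -0.002]
force: [-0.4, -0.1, -1.3]
width: 0.0854
gripper_force: 0.0
```

Emit:
{"fn": "move_arm", "kwargs": {"steps": [{"x":0,"y":0,"z":0.12,"yaw":0},{"x":0,"y":0,"z":0.24,"yaw":0},{"x":0,"y":0,"z":0.33,"yaw":0},{"x":0,"y":0,"z":0.33,"yaw":0},{"x":0,"y":0,"z":0.33,"yaw":0},{"x":0,"y":0,"z":0.33,"yaw":0},{"x":0,"y":0,"z":0.33,"yaw":0},{"x":0,"y":0,"z":0.33,"yaw":0}]}}

```text
clock: 2.7
eef_pos: [0.4899, -0.0118, 0.2282]
ee_rot: [3.117, 0.385, 0.003]
force: [0.5, -0.8, 1.1]
width: 0.0853
gripper_force: 0.0
```

Emit:
{"fn": "move_arm", "kwargs": {"steps": [{"x":0,"y":0,"z":0,"yaw":0},{"x":0,"y":0,"z":0,"yaw":0},{"x":0,"y":0,"z":0,"yaw":0},{"x":0,"y":0,"z":0,"yaw":0},{"x":0,"y":0,"z":0,"yaw":0},{"x":0,"y":0,"z":0,"yaw":0},{"x":0,"y":0,"z":0,"yaw":0},{"x":0,"y":0,"z":0,"yaw":0}], "fingers": 1, "squeeze": 20}}

```text
clock: 3.5
eef_pos: [0.4893, -0.0115, 0.2271]
ee_rot: [-3.118, -0.385, 0.0]
force: [-0.0, -0.5, 0.5]
width: 0.0001
gripper_force: 0.0
```

Run:
```python
from h import *
t=cam("top");s=cam("scene")
a=cv2.resize(crop(t,230,150,130,150,3),(400,462));b=cv2.resize(crop(s,230,90,130,150,3),(400,462))
cv2.imwrite("pics/c2.png",np.hstack([a,b]))
print(r.sense()["eef_pos"],proj(s,[.489,-.0115,.227]),proj(t,[.489,-.0115,.227]))
```

```text
[ 0.48930199 -0.01150298  0.22710958] [[306.34868148 167.84162768]] [[289.73387    258.90265733]]
```

View pics/c2.png

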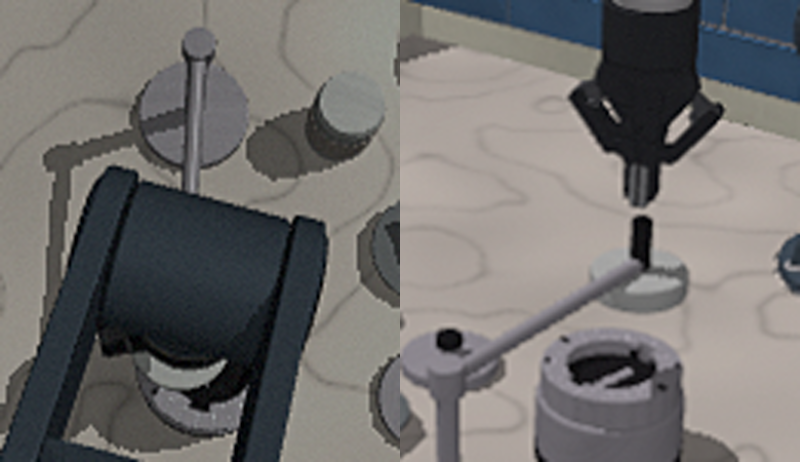

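The scene view shows the closed fingertips at about (308,156.6), above or behind the stub top at (308,160.5). So the fingers closed on nothing. I'll check the calibration.

Run:
```python
from h import *
np.set_printoptions(precision=4,suppress=True)
t=cam("top");s=cam("scene")
print("tip0 pred",proj(s,[.152,-.6055,.1937]))
print("tip ray z.227",onz(s,(308,156.6),.227),"z.245",onz(s,(308,156.6),.245))
print("stub pred scene",proj(s,[[.4908,-.0082,.252],[.4908,-.0082,.218]]),"hub",proj(s,[.7295,-.0202,.224]))
print("base pred",proj(s,[0,0,0]),proj(t,[0,0,0]))
i=cv2.imread("pics/scene0.png")
for n,d in(("scene",s),("top",t)):
    im=d["img"]
    x,y,w,h=(295,140,30,45) if n=="scene" else (270,240,40,40)
    m=(im[y:y+h,x:x+w].max(2)<50).astype(np.uint8)
    nn,l,st,ce=cv2.connectedComponentsWithStats(m)
    print(n,[(ce[k]+[x,y],st[k]) for k in range(1,nn) if st[k,4]>10])
cv2.imwrite("pics/c3.png",np.hstack([cv2.resize(i[50:120,180:260],(400,350),interpolation=cv2.INTER_CUBIC),cv2.resize(s["img"][110:180,270:350,::-1],(400,350),interpolation=cv2.INTER_CUBIC)]))
```

```text
tip0 pred [[222.2683  99.3973]]
tip ray z.227 [ 0.4299 -0.0448  0.227 ] z.245 [ 0.4623 -0.0249  0.245 ]
stub pred scene [[307.5607 159.6695]
 [306.8557 171.5749]] hub [[243.9292 206.1446]]
base pred [[380.8582 177.4847]] [[281.5977 450.3477]]
scene [(array([309.9912, 144.6726]), array([  7,   0,  19,  16, 113], dtype=int32)), (array([308.2588, 167.6118]), array([10, 20,  7, 18, 85], dtype=int32))]
top [(array([290.4258, 260.3288]), array([  0,   1,  40,  39, 876], dtype=int32))]
```

View pics/c3.png

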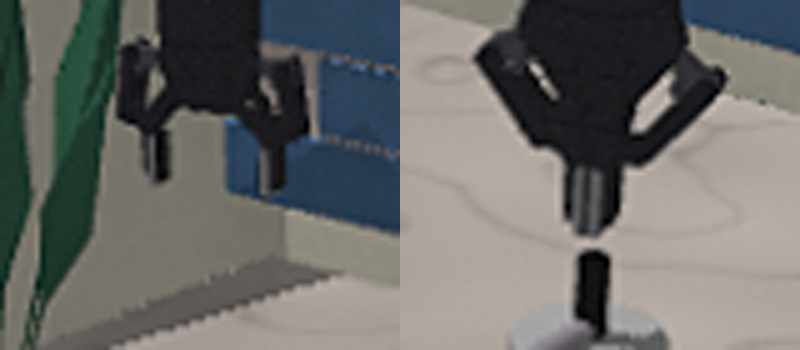

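Emit:
{"fn": "move_arm", "kwargs": {"steps": [{"x":0,"y":0,"z":0,"yaw":0},{"x":0,"y":0,"z":0,"yaw":0},{"x":0,"y":0,"z":0,"yaw":0},{"x":0,"y":0,"z":0,"yaw":0},{"x":0,"y":0,"z":0,"yaw":0},{"x":0,"y":0,"z":0,"yaw":0},{"x":0,"y":0,"z":0.05,"yaw":0},{"x":0,"y":0,"z":0.1,"yaw":0}], "fingers": 0.3}}

```text
clock: 4.5
eef_pos: [0.4897, -0.0116, 0.2022]
ee_rot: [3.117, 0.385, 0.002]
force: [-0.2, -0.1, 0.6]
width: 0.0599
gripper_force: 0.0
```

Run:
```python
from h import *
t=cam("top");s=cam("scene");q=r.sense();print(q["eef_pos"],q["force"],q["joint_positions"],q["width"])
cv2.imwrite("pics/c4.png",np.hstack([cv2.resize(t["img"][220:300,250:340,::-1],(400,356),interpolation=cv2.INTER_CUBIC),cv2.resize(s["img"][120:200,260:350,::-1],(400,356),interpolation=cv2.INTER_CUBIC)]))
```

```text
[ 0.48800989 -0.01120967  0.2008159 ] [0.14378973 0.93224406 0.54616884] [-2.52357879e-01  3.37282648e-01  1.75779777e+00 -1.54966599e-05
  1.05011671e+00  1.07270526e+00] 0.05987201157924001
```

View pics/c4.png

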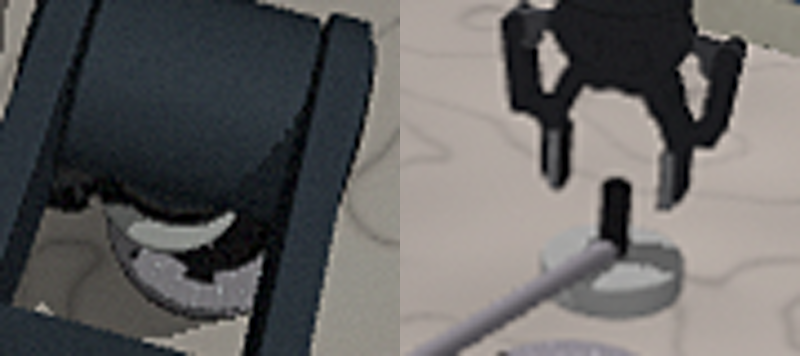

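Run:
```python
from h import *
np.set_printoptions(precision=4,suppress=True)
t=cam("top");s=cam("scene")
for u in((264,263),(266,264)):
  for v in((336,131),(332,146),(336,140)): print(u,v,tri(t,u,s,v))
print(proj(s,[[.49,-.011,.201],[.49,-.011,.211],[.49,-.011,.238]]),proj(t,[.49,-.011,.238]))
```

```text
(264, 263) (336, 131) (array([0.4669, 0.0479, 0.3381]), np.float64(0.009328662332193772))
(264, 263) (332, 146) (array([0.4717, 0.0469, 0.2992]), np.float64(0.0023894546669871943))
(264, 263) (336, 140) (array([0.4683, 0.0498, 0.3154]), np.float64(0.01103509440389635))
(266, 264) (336, 131) (array([0.4643, 0.0449, 0.3366]), np.float64(0.012121310072039593))
(266, 264) (332, 146) (array([0.469 , 0.0438, 0.2975]), np.float64(0.005292715942589397))
(266, 264) (336, 140) (array([0.4657, 0.0468, 0.3138]), np.float64(0.013912634114209649))
[[305.775  176.9766]
 [305.9754 173.5593]
 [306.5226 164.1945]] [[289.5956 258.0389]]
```

The knuckle triangulates to x≈0.468, y≈0.047, so xy agrees. The fingertips stand about 29 mm higher than the reported TCP. They already straddle the stub top, so I'll go down 4 mm and close.

Emit:
{"fn": "move_arm", "kwargs": {"steps": [{"x":0,"y":0,"z":0.016,"yaw":0},{"x":0,"y":0,"z":0.016,"yaw":0},{"x":0,"y":0,"z":0.016,"yaw":0},{"x":0,"y":0,"z":0.016,"yaw":0},{"x":0,"y":0,"z":0.016,"yaw":0},{"x":0,"y":0,"z":0.016,"yaw":0},{"x":0,"y":0,"z":0.016,"yaw":0},{"x":0,"y":0,"z":0.016,"yaw":0}], "fingers": 1, "squeeze": 20}}

```text
clock: 5.5
eef_pos: [0.4892, -0.0115, 0.1984]
ee_rot: [-3.118, -0.385, 0.0]
force: [-2.2, 0.5, 4.3]
width: 0.0167
gripper_force: 20.6
```

```bash
cat >> h.py <<'E'
def tool(dx,dy):
    q=r.sense(); R=cv2.Rodrigues(q["ee_rot"])[0]; return (R.T@[dx,dy,0])[:2]/.25
def arc(H,th):
    P=r.sense()["eef_pos"][:2]-H
    for a in th:
        c,s=np.cos(a),np.sin(a); d=np.array([c*P[0]+s*P[1],-s*P[0]+c*P[1]])-P
        print(round(a,3),np.round(tool(*d),3),round(a/2/np.pi,4))
E
python3 -c "
from h import *
arc(np.array([.7295,-.0202]),np.arange(1,9)*.065)"
```

```text
0.065 [ 0.019 -0.059] 0.0103
0.13 [ 0.043 -0.118] 0.0207
0.195 [ 0.069 -0.174] 0.031
0.26 [ 0.1   -0.229] 0.0414
0.325 [ 0.134 -0.281] 0.0517
0.39 [ 0.171 -0.331] 0.0621
0.455 [ 0.212 -0.379] 0.0724
0.52 [ 0.255 -0.424] 0.0828
```

Emit:
{"fn": "move_arm", "kwargs": {"steps": [{"x":0.019,"y":-0.059,"z":0,"yaw":0.0103},{"x":0.043,"y":-0.118,"z":0,"yaw":0.0207},{"x":0.069,"y":-0.174,"z":0,"yaw":0.031},{"x":0.1,"y":-0.229,"z":0,"yaw":0.0414},{"x":0.134,"y":-0.281,"z":0,"yaw":0.0517},{"x":0.171,"y":-0.331,"z":0,"yaw":0.0621},{"x":0.212,"y":-0.379,"z":0,"yaw":0.0724},{"x":0.255,"y":-0.424,"z":0,"yaw":0.0828}]}}

```text
clock: 6.3
eef_pos: [0.5252, 0.1077, 0.1984]
ee_rot: [-3.111, 0.434, 0.001]
force: [-1.4, 1.3, 3.1]
width: 0.017
gripper_force: 20.7
```

```bash
python3 -c "
from h import *
arc(np.array([.7295,-.0202]),np.arange(1,9)*.07);q=r.sense();print(q['joint_positions'],q['eef_pos'],np.linalg.norm(q['eef_pos'][:2]-[.7295,-.0202]),q['force'])"
```

```text
0.07 [ 0.021 -0.064] 0.0111
0.14 [ 0.047 -0.127] 0.0223
0.21 [ 0.076 -0.187] 0.0334
0.28 [ 0.11  -0.245] 0.0446
0.35 [ 0.148 -0.301] 0.0557
0.42 [ 0.19  -0.354] 0.0668
0.49 [ 0.235 -0.404] 0.078
0.56 [ 0.284 -0.451] 0.0891
[-6.49756688e-03  4.03559286e-01  1.65091762e+00  4.14815630e-04
  1.08757044e+00  1.84101340e+00] [0.52517023 0.10771243 0.19839754] 0.24106481934333682 [-1.36786464  1.2854503   3.14337036]
```

Emit:
{"fn": "move_arm", "kwargs": {"steps": [{"x":0.021,"y":-0.064,"z":0,"yaw":0.0111},{"x":0.047,"y":-0.127,"z":0,"yaw":0.0223},{"x":0.076,"y":-0.187,"z":0,"yaw":0.0334},{"x":0.11,"y":-0.245,"z":0,"yaw":0.0446},{"x":0.148,"y":-0.301,"z":0,"yaw":0.0557},{"x":0.19,"y":-0.354,"z":0,"yaw":0.0668},{"x":0.235,"y":-0.404,"z":0,"yaw":0.078},{"x":0.284,"y":-0.451,"z":0,"yaw":0.0891}]}}

```text
clock: 7.1
eef_pos: [0.6246, 0.1976, 0.1984]
ee_rot: [-2.869, 1.276, 0.001]
force: [-1.5, 0.5, 3.3]
width: 0.017
gripper_force: 20.6
```

Emit:
{"fn": "move_arm", "kwargs": {"steps": [{"x":0,"y":0,"z":0,"yaw":0},{"x":0,"y":0,"z":0,"yaw":0},{"x":0,"y":0,"z":0,"yaw":0},{"x":0,"y":0,"z":-0.05,"yaw":0},{"x":0,"y":0,"z":-0.15,"yaw":0},{"x":0,"y":0,"z":-0.25,"yaw":0},{"x":0,"y":0,"z":-0.35,"yaw":0},{"x":0,"y":0,"z":-0.4,"yaw":0}], "fingers": 0.4}}

```text
clock: 7.9
eef_pos: [0.6253, 0.1959, 0.302]
ee_rot: [-2.87, 1.272, -0.007]
force: [-0.4, -0.2, 0.7]
width: 0.051
gripper_force: 0.0
```

```bash
python3 -c "
from h import *
q=r.sense();print(q['joint_positions'],q['eef_pos'],q['ee_rot'],q['force'],q['width'])
t=cam('top');cv2.imwrite('pics/t5.png',cv2.resize(t['img'][120:300,200:420,::-1],(792,648),interpolation=cv2.INTER_CUBIC)[:600])"
```

```text
[ 1.33472943e-01  4.75737920e-01  1.21867131e+00 -1.12123503e-04
  1.44171373e+00  2.53855799e+00] [0.62525697 0.19591275 0.30198519] [-2.86967117  1.2716756  -0.00740681] [-0.41570886 -0.19203951  0.67940092] 0.0509520480899747
```

View pics/t5.png

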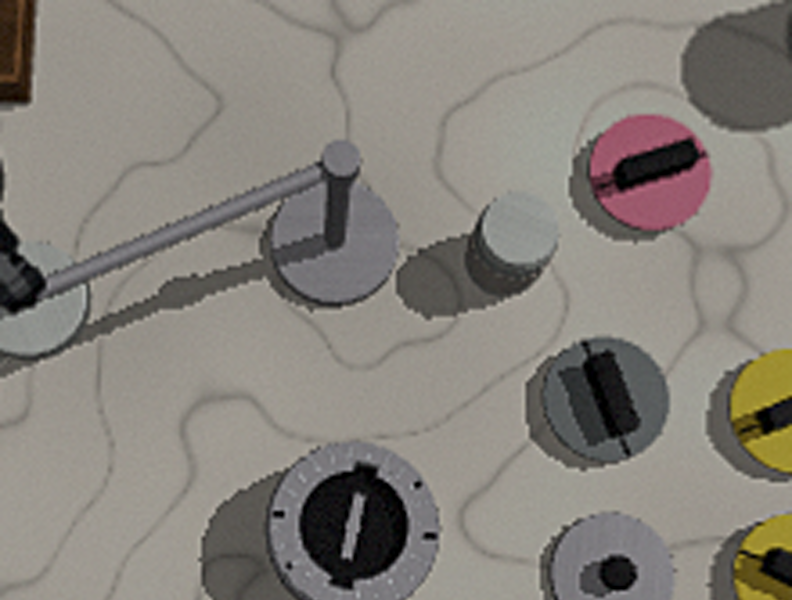

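The lamp arm has swung to about 1.1 rad and is clear of the grinder. In this crop (scale 3.6, origin (200,120)) the grinder's centre is at (354,524), its gaps at (367,468) and (341,582), and its dots at (417,485) and (290,567). The bars are at (431,536) and (279,514). The lid's line ends are at (586,344) and (629,456).

Run:
```python
from h import *
np.set_printoptions(precision=4,suppress=True)
t=cam("top");s=cam("scene")
f=lambda u,v:(200+(u-1.5)/3.6,120+(v-1.5)/3.6)
g=cv2.cvtColor(t["img"],cv2.COLOR_RGB2GRAY).astype(float)
def dark(u,v,w=5):
    x,y=map(round,f(u,v)); p=g[y-w:y+w+1,x-w:x+w+1]; q=np.clip(np.median(p)-15-p,0,None)
    Y,X=np.mgrid[y-w:y+w+1,x-w:x+w+1]; return (X*q).sum()/q.sum(),(Y*q).sum()/q.sum()
M={}
for n,u in(("dot1",(417,485)),("dot2",(290,567)),("bar1",(431,536)),("bar2",(279,514))):
    p=dark(*u,w=2); M[n]=onz(t,p,.098); print(n,p,M[n])
G1,G2=onz(t,f(367,468),.098),onz(t,f(341,582),.098)
for a,b in((M["dot1"],M["dot2"]),(M["bar1"],M["bar2"]),(G1,G2)):
    d=a-b; print("c",(a+b)/2,np.linalg.norm(d),"ang",np.arctan2(d[1],d[0]))
a,b=onz(t,f(586,344),.022),onz(t,f(629,456),.022);d=a-b
print("lid",(a+b)/2,np.linalg.norm(d),np.arctan2(d[1],d[0]))
# disc mask
x,y,w,h=340,205,52,52;c=t["img"][y:y+h,x:x+w].astype(int)
print("colour",t["img"][round(f(640,380)[1]),round(f(640,380)[0])],t["img"][round(f(550,445)[1]),round(f(535,430)[0])])
m=((c[:,:,2]-c[:,:,0]>3)).astype(np.uint8);m=cv2.morphologyEx(m,cv2.MORPH_OPEN,np.ones((3,3),np.uint8))
k=max(cv2.findContours(m,0,2)[0],key=cv2.contourArea);hu=cv2.convexHull(k)
e=cv2.fitEllipse(hu);print(e,onz(t,(e[0][0]+x,e[0][1]+y),.021))
# bar in scene: top face
cv2.imwrite("pics/c6.png",cv2.resize(np.hstack([s["img"][185:255,185:255,::-1],s["img"][185:255,265:335,::-1]]),(800,400),interpolation=cv2.INTER_CUBIC))
print("stub",np.where(0,0,0))
```

```text
dot1 (np.float64(315.5820895522388), np.float64(254.15820895522387)) [ 0.5153 -0.0837  0.098 ]
dot2 (np.float64(279.40705128205127), np.float64(277.24038461538464)) [0.4512 0.014  0.098 ]
bar1 (np.float64(319.0188679245283), np.float64(268.4481132075472)) [ 0.4767 -0.093   0.098 ]
bar2 (np.float64(276.7495590828924), np.float64(262.23809523809524)) [0.4914 0.022  0.098 ]
c [ 0.4833 -0.0348  0.098 ] 0.11675040729462707 ang -0.9902487099852629
c [ 0.484  -0.0355  0.098 ] 0.1159182826577523 ang -1.697567883926886
c [ 0.4842 -0.0358  0.098 ] 0.08781385721459146 ang -0.21548057288050423
lid [ 0.5964 -0.246   0.022 ] 0.09849819541035783 0.3376100232270002
colour [85 90 90] [170 165 157]Traceback (most recent call last):
  File "<stdin>", line 22, in <module>
cv2.error: OpenCV(4.12.0) /io/opencv/modules/imgproc/src/shapedescr.cpp:361: error: (-201:Incorrect size of input array) There should be at least 5 points to fit the ellipse in function 'fitEllipseNoDirect'
```

Grinder: the centre is (0.4837,-0.0352), the dots are 117 mm apart (116 expected), and the gap angle comes out at -0.206 from both dots and bars. Lid: (0.596,-0.246), bar angle 0.33.

Emit:
{"fn": "move_arm", "kwargs": {"steps": [{"x":0.14,"y":0.14,"z":0,"yaw":-0.0231},{"x":0.28,"y":0.28,"z":0,"yaw":-0.0462},{"x":0.41,"y":0.42,"z":0,"yaw":-0.0694},{"x":0.54,"y":0.56,"z":0,"yaw":-0.0925},{"x":0.67,"y":0.7,"z":0,"yaw":-0.1156},{"x":0.8,"y":0.83,"z":0,"yaw":-0.1388},{"x":0.95,"y":0.987,"z":0,"yaw":-0.162},{"x":0.95,"y":0.987,"z":0,"yaw":-0.185}]}}

```text
clock: 8.85
eef_pos: [0.5994, -0.1509, 0.2958]
ee_rot: [3.102, 0.495, -0.006]
force: [0.6, -1.0, 0.7]
width: 0.0514
gripper_force: 0.0
```

Run:
```python
from h import *
np.set_printoptions(precision=4,suppress=True)
q=r.sense();p=q["eef_pos"];R=q["ee_rot"];print(p,R,2*np.arctan2(R[1],R[0]),q["width"])
print(tool(.5961-p[0],-.2461-p[1]))
t=cam("top");s=cam("scene")
# lid bar in scene: dark blob, its topmost end
im=s["img"][195:245,190:240];m=(im.max(2)<45).astype(np.uint8)
n,l,st,ce=cv2.connectedComponentsWithStats(m);i=1+st[1:,4].argmax();print(st[i]+[190,195,0,0,0],ce[i]+[190,195])
P=lambda u,v,z:np.array([.596+u*np.cos(.33)-v*np.sin(.33),-.246+u*np.sin(.33)+v*np.cos(.33),z])
print("pred bar top corners scene",proj(s,[P(a,b,.054) for a,b in((33,10),(33,-10),(-33,-10),(-33,10)) for a,b in [(a/1e3,b/1e3)]]))
cv2.imwrite("pics/c6.png",np.hstack([cv2.resize(s["img"][185:255,185:255,::-1],(400,400),interpolation=cv2.INTER_CUBIC),cv2.resize(t["img"][205:260,340:395,::-1],(400,400),interpolation=cv2.INTER_CUBIC)]))
```

```text
[ 0.5994 -0.1509  0.2958] [ 3.102   0.4951 -0.0058] 0.3165148557664663 0.051362828006494055
[-0.1311  0.3576]
[208 209  14  17 155] [215.3677 216.7677]
pred bar top corners scene [[212.2119 218.7874]
 [205.6761 217.5064]
 [215.1212 205.8993]
 [221.4507 207.0844]]
```

View pics/c6.png

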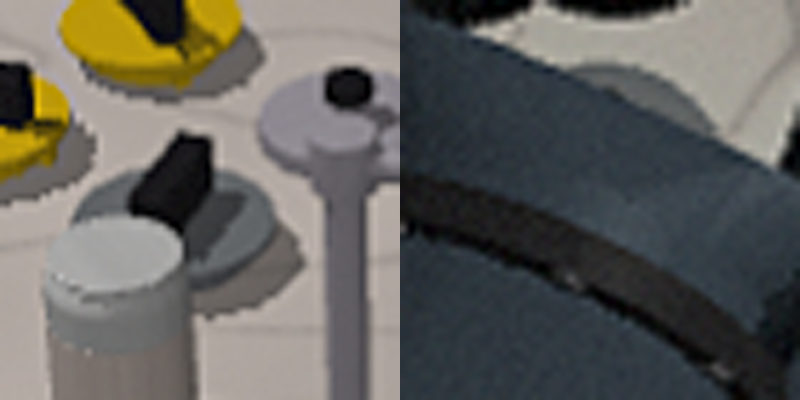

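The scene view shows the lid's bar with its far top end at about (217,208)–(222,209.5). That is within 2 px of the prediction, so the lid height agrees. I'll go down above it with narrowed fingers.

Emit:
{"fn": "move_arm", "kwargs": {"steps": [{"x":-0.131,"y":0.19,"z":0,"yaw":-0.002},{"x":-0.131,"y":0.358,"z":0.05,"yaw":-0.002},{"x":-0.131,"y":0.358,"z":0.25,"yaw":-0.002},{"x":-0.131,"y":0.358,"z":0.44,"yaw":-0.002},{"x":-0.131,"y":0.358,"z":0.6,"yaw":-0.002},{"x":-0.131,"y":0.358,"z":0.74,"yaw":-0.002},{"x":-0.131,"y":0.358,"z":0.8,"yaw":-0.002},{"x":-0.131,"y":0.358,"z":0.8,"yaw":-0.002}], "fingers": 0.55}}

```text
clock: 9.75
eef_pos: [0.5959, -0.2384, 0.0952]
ee_rot: [-3.095, -0.512, 0.008]
force: [-0.5, 0.1, 0.7]
width: 0.0383
gripper_force: 0.0
```

Run:
```python
from h import *
np.set_printoptions(precision=4,suppress=True)
q=r.sense();p=q["eef_pos"];R=q["ee_rot"];print(p,R,2*np.arctan2(R[1],R[0]),q["width"],q["force"])
print(tool(.5961-p[0],-.2461-p[1]))
t=cam("top");s=cam("scene");print(proj(s,[p,p+[0,0,.035]]),proj(t,[p+[0,0,.035]]))
cv2.imwrite("pics/c7.png",np.hstack([cv2.resize(s["img"][165:235,180:250,::-1],(400,400),interpolation=cv2.INTER_CUBIC),cv2.resize(t["img"][195:265,330:400,::-1],(400,400),interpolation=cv2.INTER_CUBIC)]))
```

```text
[ 0.5959 -0.2384  0.0952] [-3.0948 -0.5125  0.0078] -5.954973741583428 0.03825463074684374 [-0.4618  0.123   0.7402]
[-0.009   0.0293]
[[214.9922 200.6251]
 [214.3992 189.7335]] [[374.1283 224.0203]]
```

View pics/c7.png

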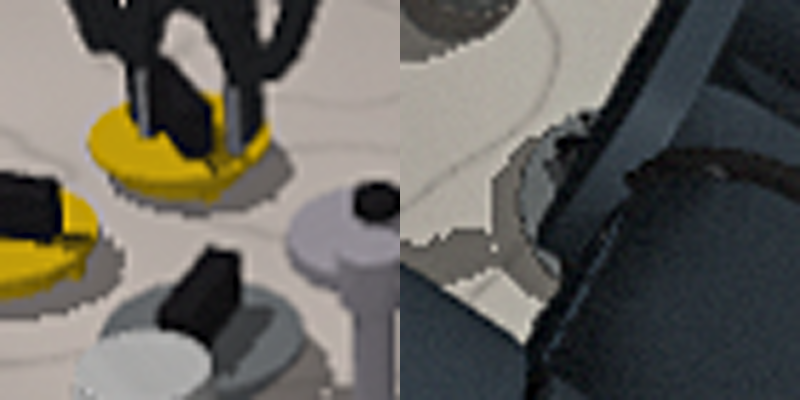

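Emit:
{"fn": "move_arm", "kwargs": {"steps": [{"x":-0.009,"y":0.029,"z":0.04,"yaw":0},{"x":-0.009,"y":0.029,"z":0.1,"yaw":0},{"x":-0.009,"y":0.029,"z":0.16,"yaw":0},{"x":-0.009,"y":0.029,"z":0.22,"yaw":0},{"x":-0.009,"y":0.029,"z":0.26,"yaw":0},{"x":-0.009,"y":0.029,"z":0.28,"yaw":0},{"x":-0.009,"y":0.029,"z":0.28,"yaw":0},{"x":-0.009,"y":0.029,"z":0.28,"yaw":0}]}}

```text
clock: 10.65
eef_pos: [0.5982, -0.2486, 0.0282]
ee_rot: [3.099, 0.514, 0.001]
force: [0.8, -0.4, -0.1]
width: 0.0383
gripper_force: 0.0
```

Run:
```python
from h import *
np.set_printoptions(precision=4,suppress=True)
q=r.sense();p=q["eef_pos"];R=q["ee_rot"];print(p,R,2*np.arctan2(R[1],R[0])%(2*np.pi),q["width"],q["force"])
print(tool(.5961-p[0],-.2461-p[1]))
```

```text
[ 0.5982 -0.2486  0.0282] [3.099  0.5139 0.0006] 0.3286587610534914 0.038271888186884366 [ 0.8186 -0.3881 -0.1349]
[-0.0046 -0.012 ]
```

Emit:
{"fn": "move_arm", "kwargs": {"steps": [{"x":-0.004,"y":-0.008,"z":0.008,"yaw":0},{"x":-0.004,"y":-0.008,"z":0.016,"yaw":0},{"x":-0.004,"y":-0.008,"z":0.024,"yaw":0},{"x":-0.004,"y":-0.008,"z":0.032,"yaw":0},{"x":-0.004,"y":-0.008,"z":0.04,"yaw":0},{"x":-0.004,"y":-0.008,"z":0.05,"yaw":0},{"x":-0.004,"y":-0.008,"z":0.06,"yaw":0},{"x":-0.004,"y":-0.008,"z":0.07,"yaw":0}]}}

```text
clock: 11.45
eef_pos: [0.5962, -0.2468, 0.0103]
ee_rot: [-3.099, -0.514, 0.0]
force: [-0.8, -0.9, 0.5]
width: 0.0382
gripper_force: 0.0
```

Emit:
{"fn": "move_arm", "kwargs": {"steps": [{"x":0,"y":0,"z":0.006,"yaw":0},{"x":0,"y":0,"z":0.012,"yaw":0},{"x":0,"y":0,"z":0.018,"yaw":0},{"x":0,"y":0,"z":0.024,"yaw":0},{"x":0,"y":0,"z":0.03,"yaw":0},{"x":0,"y":0,"z":0.036,"yaw":0},{"x":0,"y":0,"z":0.04,"yaw":0},{"x":0,"y":0,"z":0.04,"yaw":0}]}}

```text
clock: 12.25
eef_pos: [0.5961, -0.2468, 0.0004]
ee_rot: [-3.099, -0.514, 0.0]
force: [0.0, 0.1, -1.0]
width: 0.0386
gripper_force: 0.0
```

Emit:
{"fn": "move_arm", "kwargs": {"steps": [{"x":0,"y":0,"z":0.006,"yaw":0},{"x":0,"y":0,"z":0.012,"yaw":0},{"x":0,"y":0,"z":0.014,"yaw":0},{"x":0,"y":0,"z":0.014,"yaw":0},{"x":0,"y":0,"z":0.014,"yaw":0},{"x":0,"y":0,"z":0.014,"yaw":0},{"x":0,"y":0,"z":0.014,"yaw":0},{"x":0,"y":0,"z":0.014,"yaw":0}], "fingers": 1, "squeeze": 50}}

```text
clock: 13.05
eef_pos: [0.5967, -0.247, -0.0012]
ee_rot: [3.099, 0.514, 0.001]
force: [-1.3, 0.3, 9.2]
width: 0.0188
gripper_force: 50.2
```

The lid is gripped at width 18.8 mm, with the tips touching the disc. Next I'll lift it and carry it over the grinder.

Emit:
{"fn": "move_arm", "kwargs": {"steps": [{"x":0,"y":0,"z":-0.06,"yaw":0},{"x":0,"y":0,"z":-0.16,"yaw":0},{"x":0,"y":0,"z":-0.28,"yaw":0},{"x":0,"y":0,"z":-0.4,"yaw":0},{"x":0,"y":0,"z":-0.5,"yaw":0},{"x":0,"y":0,"z":-0.56,"yaw":0},{"x":0,"y":0,"z":-0.58,"yaw":0},{"x":0,"y":0,"z":-0.58,"yaw":0}]}}

```text
clock: 13.85
eef_pos: [0.5966, -0.247, 0.1431]
ee_rot: [3.098, 0.514, 0.002]
force: [0.8, -0.6, -0.9]
width: 0.0187
gripper_force: 49.0
```

Emit:
{"fn": "move_arm", "kwargs": {"steps": [{"x":-0.015,"y":-0.1,"z":0,"yaw":0.0106},{"x":-0.04,"y":-0.24,"z":0,"yaw":0.0213},{"x":-0.065,"y":-0.4,"z":0,"yaw":0.032},{"x":-0.09,"y":-0.56,"z":0,"yaw":0.0426},{"x":-0.115,"y":-0.72,"z":0,"yaw":0.0533},{"x":-0.135,"y":-0.84,"z":0,"yaw":0.064},{"x":-0.148,"y":-0.92,"z":0,"yaw":0.0746},{"x":-0.153,"y":-0.946,"z":0,"yaw":0.0851}]}}

```text
clock: 14.65
eef_pos: [0.4806, -0.0328, 0.1409]
ee_rot: [-3.124, 0.324, 0.008]
force: [-0.3, -0.1, -1.8]
width: 0.0186
gripper_force: 49.1
```

```bash
cat > st.py <<'E'
from h import *
np.set_printoptions(precision=4,suppress=True)
q=r.sense();p=q["eef_pos"];R=q["ee_rot"];a=2*np.arctan2(R[1],R[0]);a=(a+np.pi)%(2*np.pi)-np.pi
print(p,"psi",round(a,4),q["width"],q["force"],q["wrist_torque"],q["joint_positions"][5])
print("to grinder",tool(.4837-p[0],-.0352-p[1]))
E
python3 - <<'E'
import st
from h import *
s=cam("scene");p=st.p
# ring ellipse + predicted markers
print(proj(s,[[.4837,-.0352,.098]]),proj(s,[p+[0,0,.0235]]))
im=cv2.resize(s["img"][140:260,230:370,::-1],(700,600),interpolation=cv2.INTER_CUBIC);cv2.imwrite("pics/c8.png",im)
E
```

```text
[ 0.4806 -0.0328  0.1409] psi -0.2067 0.018625839472385407 [-0.2741 -0.1292 -1.7784] [-0.0042  0.0443  0.0188] 1.4763701955383794
to grinder [0.0142 0.0068]
[[297.6928 206.7593]] [[300.174  185.3999]]
```

View pics/c8.png

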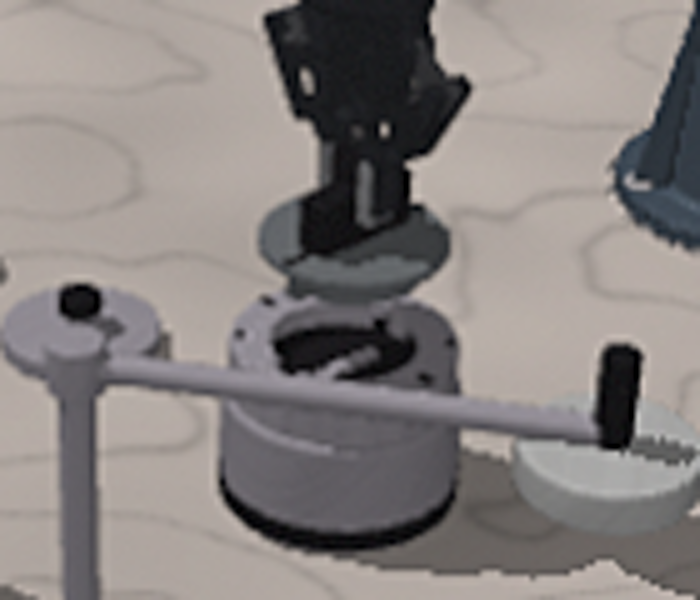

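The lid is held level above the grinder's mouth: disc centre column about 301, ring centre column about 299. The lamp is clear. I'll centre it and go down to just above the ring.

Emit:
{"fn": "move_arm", "kwargs": {"steps": [{"x":0,"y":0,"z":0,"yaw":0},{"x":0,"y":0,"z":0.04,"yaw":0},{"x":0,"y":0,"z":0.08,"yaw":0},{"x":0,"y":0,"z":0.11,"yaw":0},{"x":0,"y":0,"z":0.13,"yaw":0},{"x":0,"y":0,"z":0.13,"yaw":0},{"x":0,"y":0,"z":0.13,"yaw":0},{"x":0,"y":0,"z":0.13,"yaw":0}]}}

```text
clock: 15.5
eef_pos: [0.484, -0.0355, 0.1098]
ee_rot: [3.125, -0.323, 0.001]
force: [-0.2, -0.4, -1.0]
width: 0.0192
gripper_force: 49.1
```

```bash
python3 st.py
```

```text
[ 0.484  -0.0355  0.1098] psi -0.206 0.019181369877390355 [-0.2038 -0.3519 -0.9873] [ 0.032  -0.0047  0.003 ] 1.4729052679347503
to grinder [-0.0015 -0.0008]
```

Emit:
{"fn": "move_arm", "kwargs": {"steps": [{"x":-0.001,"y":0,"z":0.01,"yaw":0},{"x":-0.001,"y":0,"z":0.02,"yaw":0},{"x":-0.001,"y":0,"z":0.03,"yaw":0},{"x":-0.001,"y":0,"z":0.036,"yaw":0},{"x":-0.001,"y":0,"z":0.042,"yaw":0},{"x":-0.001,"y":0,"z":0.048,"yaw":0},{"x":-0.001,"y":0,"z":0.054,"yaw":0},{"x":-0.001,"y":0,"z":0.06,"yaw":0}]}}

```text
clock: 16.3
eef_pos: [0.4835, -0.0353, 0.0945]
ee_rot: [3.125, -0.323, 0.0]
force: [-0.9, 0.6, -1.2]
width: 0.0191
gripper_force: 49.1
```

```bash
python3 st.py
```

```text
[ 0.4835 -0.0353  0.0945] psi -0.2061 0.019090584325374835 [-0.9094  0.6161 -1.1972] [-0.0032 -0.0258  0.0169] 1.4729514468566443
to grinder [ 0.0005 -0.0006]
```

Emit:
{"fn": "move_arm", "kwargs": {"steps": [{"x":0,"y":0,"z":0.008,"yaw":0},{"x":0,"y":0,"z":0.016,"yaw":0},{"x":0,"y":0,"z":0.024,"yaw":0},{"x":0,"y":0,"z":0.03,"yaw":0},{"x":0,"y":0,"z":0.036,"yaw":0},{"x":0,"y":0,"z":0.042,"yaw":0},{"x":0,"y":0,"z":0.047,"yaw":0},{"x":0,"y":0,"z":0.05,"yaw":0}]}}

```text
clock: 17.1
eef_pos: [0.4835, -0.0353, 0.082]
ee_rot: [-3.125, 0.323, 0.0]
force: [0.1, 1.1, -0.0]
width: 0.0192
gripper_force: 49.1
```

```bash
python3 st.py
```

```text
[ 0.4835 -0.0353  0.082 ] psi -0.206 0.01917110137459999 [ 0.0512  1.121  -0.0278] [ 0.0027  0.0064 -0.0323] 1.4729125508675764
to grinder [ 0.0008 -0.0005]
```

Emit:
{"fn": "move_arm", "kwargs": {"steps": [{"x":0,"y":0,"z":0.002,"yaw":0},{"x":0,"y":0,"z":0.004,"yaw":0},{"x":0,"y":0,"z":0.006,"yaw":0},{"x":0,"y":0,"z":0.008,"yaw":0},{"x":0,"y":0,"z":0.008,"yaw":0},{"x":0,"y":0,"z":0.008,"yaw":0},{"x":0,"y":0,"z":0.008,"yaw":0},{"x":0,"y":0,"z":0.008,"yaw":0}]}}

```text
clock: 17.9
eef_pos: [0.4836, -0.0353, 0.0808]
ee_rot: [3.125, -0.323, 0.001]
force: [-0.6, 0.8, 4.7]
width: 0.0188
gripper_force: 49.9
```

Seated. Twisting the first part now.

Emit:
{"fn": "move_arm", "kwargs": {"steps": [{"x":0,"y":0,"z":0,"yaw":0.005},{"x":0,"y":0,"z":0,"yaw":0.014},{"x":0,"y":0,"z":0,"yaw":0.023},{"x":0,"y":0,"z":0,"yaw":0.032},{"x":0,"y":0,"z":0,"yaw":0.041},{"x":0,"y":0,"z":0,"yaw":0.05},{"x":0,"y":0,"z":0,"yaw":0.059},{"x":0,"y":0,"z":0,"yaw":0.065}], "squeeze": 80}}

```text
clock: 18.7
eef_pos: [0.4843, -0.0356, 0.0809]
ee_rot: [2.994, -0.951, 0.003]
force: [-0.4, 0.1, 5.0]
width: 0.0182
gripper_force: 79.0
```

```bash
python3 st.py
```

```text
[ 0.4843 -0.0356  0.0809] psi -0.6149 0.018203243195531783 [-0.4237  0.0727  5.0274] [-0.0127  0.123   0.1943] 1.8824402041548867
to grinder [-0.003 -0.   ]
```

Emit:
{"fn": "move_arm", "kwargs": {"steps": [{"x":0,"y":0,"z":0,"yaw":0.008},{"x":0,"y":0,"z":0,"yaw":0.017},{"x":0,"y":0,"z":0,"yaw":0.026},{"x":0,"y":0,"z":0,"yaw":0.035},{"x":0,"y":0,"z":0,"yaw":0.044},{"x":0,"y":0,"z":0,"yaw":0.052},{"x":0,"y":0,"z":0,"yaw":0.058},{"x":0,"y":0,"z":0,"yaw":0.061}]}}

```text
clock: 19.5
eef_pos: [0.484, -0.0358, 0.0809]
ee_rot: [2.759, -1.502, 0.003]
force: [-1.4, -0.4, 5.0]
width: 0.018
gripper_force: 79.0
```

Run:
```python
import st
from h import *
# lid line ends on the disc edge, compared numerically with dots in the top view
t=cam("top");g=cv2.cvtColor(t["img"],cv2.COLOR_RGB2GRAY)
for z,rad in((.098,.058),(.104,.050),(.104,.046)):
    print(rad,[ (round(a,2),int(g[int(round(v)),int(round(u))])) for a in np.arange(-1.3,-.65,.05) for k in(0,) for u,v in [proj(t,[.4837+rad*np.cos(a),-.0352+rad*np.sin(a),z])[0]]])
    print(" opp",[ (round(a,2),int(g[int(round(v)),int(round(u))])) for a in np.arange(-1.3,-.65,.05) for u,v in [proj(t,[.4837-rad*np.cos(a),-.0352-rad*np.sin(a),z])[0]]])
```

```text
[ 0.484  -0.0358  0.0809] psi -0.9971 0.017952227546368077 [-1.4463 -0.4295  5.0332] [-0.0754  0.148   0.3519] 2.264822751265217
to grinder [-0.0027 -0.0001]
0.058 [(np.float64(-1.3), 56), (np.float64(-1.25), 57), (np.float64(-1.2), 57), (np.float64(-1.15), 54), (np.float64(-1.1), 63), (np.float64(-1.05), 58), (np.float64(-1.0), 55), (np.float64(-0.95), 62), (np.float64(-0.9), 59), (np.float64(-0.85), 59), (np.float64(-0.8), 57), (np.float64(-0.75), 60), (np.float64(-0.7), 58)]
 opp [(np.float64(-1.3), 61), (np.float64(-1.25), 38), (np.float64(-1.2), 43), (np.float64(-1.15), 38), (np.float64(-1.1), 41), (np.float64(-1.05), 45), (np.float64(-1.0), 44), (np.float64(-0.95), 43), (np.float64(-0.9), 42), (np.float64(-0.85), 42), (np.float64(-0.8), 28), (np.float64(-0.75), 23), (np.float64(-0.7), 21)]
0.05 [(np.float64(-1.3), 54), (np.float64(-1.25), 56), (np.float64(-1.2), 56), (np.float64(-1.15), 50), (np.float64(-1.1), 56), (np.float64(-1.05), 54), (np.float64(-1.0), 59), (np.float64(-0.95), 54), (np.float64(-0.9), 55), (np.float64(-0.85), 57), (np.float64(-0.8), 62), (np.float64(-0.75)
[... 303 characters left out ...]
), (np.float64(-0.75), 39), (np.float64(-0.7), 43)]
0.046 [(np.float64(-1.3), 46), (np.float64(-1.25), 51), (np.float64(-1.2), 54), (np.float64(-1.15), 55), (np.float64(-1.1), 53), (np.float64(-1.05), 57), (np.float64(-1.0), 58), (np.float64(-0.95), 58), (np.float64(-0.9), 55), (np.float64(-0.85), 56), (np.float64(-0.8), 57), (np.float64(-0.75), 59), (np.float64(-0.7), 55)]
 opp [(np.float64(-1.3), 45), (np.float64(-1.25), 48), (np.float64(-1.2), 50), (np.float64(-1.15), 47), (np.float64(-1.1), 44), (np.float64(-1.05), 38), (np.float64(-1.0), 38), (np.float64(-0.95), 42), (np.float64(-0.9), 41), (np.float64(-0.85), 40), (np.float64(-0.8), 39), (np.float64(-0.75), 34), (np.float64(-0.7), 40)]
```

Run:
```python
from h import *
s=cam("scene");g=cv2.cvtColor(s["img"],cv2.COLOR_RGB2GRAY).astype(np.float32)
A=np.arange(-1.6,-.4,.05)
for off in((0,0),(1,1),(1,2)):
  for sg in(1,-1):
    o=[]
    for a in A:
        P=[[.4837+sg*q*np.cos(a),-.0352+sg*q*np.sin(a),.104] for q in np.arange(.038,.050,.002)]
        m=(proj(s,P)+off).astype(np.float32); o.append(cv2.remap(g,m[:,0],m[:,1],1).mean())
    print(off,sg,"dark at",round(A[np.argmin(o)],2),np.round(o).astype(int))
```

```text
(0, 0) 1 dark at -0.9 [ 82  83  85  90  99 105 105 105 106 107  98  84  71  65  60  70  85  95
  99 101 101 101 101 101 102]
(0, 0) -1 dark at -1.05 [61 66 72 77 79 74 65 58 54 48 42 36 41 50 56 60 63 64 63 62 60 61 66 65
 64]
(1, 1) 1 dark at -1.6 [ 56  66  75  84  89  94  98  97  89  76  65  58  57  73  89  95  99 102
 102 101 102 101 101 101 101]
(1, 1) -1 dark at -0.9 [60 60 63 70 77 80 80 73 66 62 59 56 51 46 45 51 57 60 63 65 64 63 62 61
 64]
(1, 2) 1 dark at -1.15 [ 58  68  76  85  90  90  81  69  60  55  63  79  93  98 102 102 101 101
 101 100 100 100 100 100  99]
(1, 2) -1 dark at -0.8 [63 63 62 61 64 70 76 79 80 77 70 64 61 57 53 47 41 44 51 56 59 62 63 61
 58]
```

The scene view puts the lid's line at about -0.97 rad, averaged over its two ends. The dots are at -0.99 and the tool is at -0.997, so the lid is at the pulse position. Handing in while still gripping.

```bash
python3 -c "
import st
print(st.r.sign_off())"
```

```text
[ 0.484  -0.0358  0.0809] psi -0.9968 0.01787327494344352 [-0.6694 -0.7078  4.8855] [-0.1091  0.2027  0.0943] 2.2643731024915237
to grinder [-0.0026 -0.0002]
the job is handed in; nothing more can be done
None
```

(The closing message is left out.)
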